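# Run a culture dish into the imager on its button-locked tray

### The job

The low twin-bay dish imager on the bench has two locked sliding trays; one carries a white culture dish, the other the flat grey reference disc. With the fingertips, press down the black button on the tray that carries the dish, keep it held down and push that tray into the hood right up to its end stop, then let the button spring up so that the tray is locked there. Do not touch or lift the dish or the disc, leave the other tray pulled out, and do not disturb the things standing around.

Things in the scene. Friction and masses are not known exactly. Their poses are not given: they have to be found in the camera images.
- imager: fixed bench imager, 335 x 224 mm. Origin on the worktop under the middle of the hood's front face; +x points into the hood (trays slide home that way), +y left, z up. Hood x = -5 to 132 mm, 79 mm high (89 over the camera housing on top); before it a bed 27 mm high, to x = -205. Two trays 84 mm wide, tops 29 mm above the worktop, run along x on centre lines y = +53 (left), -53 mm (right)
- ridge_left (a point): upright push ridge across the left tray, moving with it; the point is the top middle of its flat near face, 80 mm wide, which stands 20 mm ahead (+x) of the button's middle. Top 50 mm above the worktop, 20 mm above the pressed button; a ramp falls away beyond it. Fingertips that hold the button down push the tray by this face
- ridge_right (a point): upright push ridge across the right tray, moving with it; the point is the top middle of its flat near face, 80 mm wide, which stands 20 mm ahead (+x) of the button's middle. Top 50 mm above the worktop, 20 mm above the pressed button; a ramp falls away beyond it. Fingertips that hold the button down push the tray by this face
- press_left (a point): black ribbed square press button, 39 x 44 mm, let into the near end of the left tray; the point is the middle of its top face, which stands 38 mm above the worktop when up and 30 mm when fully down (1 mm above the tray's top face); it rides with the tray
- press_right (a point): black ribbed square press button, 39 x 44 mm, let into the near end of the right tray; the point is the middle of its top face, which stands 38 mm above the worktop when up and 30 mm when fully down (1 mm above the tray's top face); it rides with the tray
- tray_left (a joint): slide of the left tray along the imager's +x: 0 = pulled out (start), 0.096 m = end stop in the hood. With its button up a cross pin locks it (1.5 mm play); the rack below has a notch every 12 mm, so a button that rises on the way locks it again at the next notch. Unlocked it slides with about 2 N
- tray_right (a joint): slide of the right tray along the imager's +x: 0 = pulled out (start), 0.096 m = end stop in the hood. With its button up a cross pin locks it (1.5 mm play); the rack below has a notch every 12 mm, so a button that rises on the way locks it again at the next notch. Unlocked it slides with about 2 N
- button_left (a joint): how far the left tray's button is pressed straight down: 0 = up, 0.008 m = hard stop. Spring return: about 2 N to start, 5 N at the stop. The tray is unlocked beyond 0.006 m. It springs up by itself when let go over a notch
- button_right (a joint): how far the right tray's button is pressed straight down: 0 = up, 0.008 m = hard stop. Spring return: about 2 N to start, 5 N at the stop. The tray is unlocked beyond 0.006 m. It springs up by itself when let go over a notch
- dish_center (a point): centre (half-way up) of the white culture dish, 62 mm across and 16 mm high, lying loose between four black corner blocks in the nest of one of the two trays: left tray if its y in the imager's frame is positive, right tray if negative; 115 mm ahead (+x) of that tray's button. Not to be touched
- target_center (a point): centre (half-way up) of the flat grey reference disc with a stepped grey scale on top, 62 mm across and 6 mm high, lying loose in the other tray's nest. Not to be touched
- spare_dish: another white culture dish, 62 mm across and 16 mm high, standing on the worktop left of the imager; origin at the centre of its underside. Leave alone
- cup: specimen cup with a screw lid, 66 mm across and 70 mm high, standing right of the hood; origin at the centre of its underside. Leave alone
- tweezers: metal forceps, 128 mm long, 11 mm high, lying on the worktop right of the imager's bed; origin at the middle of its underside. Leave alone
- nest_left (a point): middle of the nest on the left tray's top face (29 mm above the worktop); moves with the tray
- nest_right (a point): middle of the nest on the right tray's top face (29 mm above the worktop); moves with the tray
There are look-alikes about, which are no part of the job. What is shaped like the part that bears dish_center but purple is not meant.

How it is judged:
By the outcome, as a careful person would: the job done as asked, in the order asked, and still so for the second after the job is handed in, with the robot touching nothing.
It also fails if it takes over 32 s, if anything falls off the work surface, if the arm or the gripper's body presses on something with over 40 N, if the wrist force passes 120 N, or if a joint passes its speed limit or range.

### The arm

A 7-joint arm with a two-finger parallel gripper is mounted at the origin on a cart in front of the work surface, level with it; the furniture and walls round the work are solid. World frame = base frame: x ahead of the robot, y to its left, z up, the work surface at z = 0. Lengths are in m, angles in rad, forces in N, time in s.
With the tool pointing down it reaches from about 0.425 to 0.875 m from the base axis. Payload 4.7 kg.
Tool frame: the origin (TCP) lies midway between the tips of the shut fingers; the grasp point (between the pads) lies 19 mm behind it; x points along the fingers, y is the direction in which the jaws open and shut, and the axes are right-handed (so a half turn about x gives the same grasp; the last joint's range is limited). The gripper opens to 87 mm and grips with 3 to 60 N. Pads are 19 mm wide; open, the fingers measure 117 mm over their backs; the gripper's body (75 mm by 190 mm) begins 51 mm behind the grasp point.
Start: joints at [-1.109, 0.321, -0.07, 1.45, 0.023, 1.371, -0.057], TCP at [0.281, 0.586, 0.223] pointing down, gripper open.
Joint ranges: [-2.86, 2.86], [-0.3, 2.09], [-1.38, 1.24], [0.06, 2.45], [-1.56, 4.7], [0.09, 2.05], [-2.69, 2.69]. Speed limits (rad/s): [2.57, 2.57, 3.14, 3.14, 3.14, 3.14, 3.14].

### API

Orientations are given as a rotation vector (axis times angle).
In Python, from workcell import sense, snapshot, camera_model, job_done gives the robot as it stands. The module is installed in compiled form; this text tells all that it offers.
- The arm moves only by the tool arm_command, never from a script. Its argument "increments" is a list that holds one entry, the list of rows, each a list of 7 numbers: the shift along the tool's x, y, z in cm, then the turn, a rotation vector about the tool's x, y, z in degrees, then the opening, from 0 (shut) to 1 (fully open). A call has 1 to 10 rows; each row is the pose to reach, as a shift and turn from the pose commanded when the call began, along the tool's axes at that moment; what a row does not reach only later rows make up. A row lasts 1/8 s, in which the tool goes at most 62.5 mm and 10.7 degrees, less where a joint would pass 70% of its speed; a pose out of reach is approached as far as the arm can. A call with a gripper value outside its range is refused whole. The fingers move at their own pace and stop on an object; "newtons" is the grip in N (left out, the last holds). Time passes only in rows, so rows that repeat a pose let the fingers close. It gives the time, the measured TCP pose, the force and the opening at its end, in the units of the state.
- sense(): the state, without advancing time (a new reading comes with each control period).
- snapshot(name): name is "scene" or "top" or "wrist"; returns the picture (384x512x3 uint8, red, green, blue); there is no depth.
- camera_model(name): a dict with "mtx" (3x3 intrinsics, pixels), "origin" and "attitude" of the camera in the world. Camera axes: x right, y up, looking along -z (the intrinsics and any distortion apply to the point x, -y, -z); pixel columns grow to the right and rows downward; lengths in m; the calibration is good to about 2 mm. The wrist camera is an equidistant fisheye: a pixel r from the principal point sees the ray r / f radians off the axis. A picture is of the moment at which its call begins: read the wrist's pose just before it. camera_model takes no time and is no camera call; for the wrist camera it gives the pose at the moment of the call.
- job_done(): hands the job in, once; it reports no verdict.
The state is a dict: "time": time; "joints": joint angles; "qd": joint speeds; "joint_torque": joint torques, N m; "ee_pos": TCP position; "ee_rot": TCP orientation; "contact_force": force on the tool from outside, world axes, zero at the start; "ft_torque": the same for the moment, N m; "finger_gap": finger opening in m.
Only numpy, scipy, OpenCV 4.12 (cv2) and the standard library are available. Lean on these libraries where they do the work, as an engineer would, in place of code of your own. Each camera call takes 0.05 s, during which the arm holds its last target.

## Working session

There is one attempt and no reset: what is moved stays moved. The work goes in short steps, Python scripts to look and compute and a tool call to move; the robot and the scene stay as the last step left them, time stands still between calls to the robot, and variables do not carry over. Pictures are saved under pics/ and viewed, and the job is handed in when it is done.

Besides the shell and the picture viewer there is one more tool, called after "Call:" as name([rows], argument=value, ...), one row to a line, values as JSON. arm_command: Moves the arm, as the interface text tells. Its arguments: {"type":"object","properties":{"increments":{"type":"array"},"newtons":{"type":"number"}},"required":["increments"]}

```bash
mkdir -p pics
python3 - <<'E'
from workcell import *
import cv2
for n in("scene","top","wrist"):
    m=camera_model(n); print(n,m)
    cv2.imwrite(f"pics/{n}0.png",snapshot(n)[:,:,::-1])
s=sense();print(s)
E
```

```text
scene {'mtx': array([[373.65144769,   0.        , 249.29290616],
       [  0.        , 373.65144769, 185.06481812],
       [  0.        ,   0.        ,   1.        ]]), 'origin': array([ 0.12684064, -0.61239511,  0.42260441]), 'attitude': array([ 1.12098392, -0.28276011, -0.48027588])}
top {'mtx': array([[494.24017559,   0.        , 259.12203615],
       [  0.        , 494.24017559, 194.51411351],
       [  0.        ,   0.        ,   1.        ]]), 'origin': array([0.32675611, 0.06483287, 1.22427708]), 'attitude': array([ 0.16221835, -0.11714545, -1.59434248])}
wrist {'mtx': array([[297.31863964,   0.        , 252.73361779],
       [  0.        , 297.31863964, 189.42352673],
       [  0.        ,   0.        ,   1.        ]]), 'origin': array([0.21157117, 0.61933761, 0.38468178]), 'attitude': array([-0.25823248, -0.16019048,  1.11614834])}
{'time': 0.15, 'joints': array([-1.10889967,  0.32165201, -0.07009738,  1.45139695,  0.02259332,
        1.37079945, -0.05692914]), 'qd': array([-0.00083062, -0.00174983, -0.00062499, -0.00348465, -0.00079663,
        0.00038671,  0.00093415]), 'joint_torque': array([ 4.25580834e-05, -4.91794610e+01, -4.04585302e-01, -3.12875891e+01,
       -6.40318519e-02,  4.04580042e-02,  1.05285305e-04]), 'ee_pos': array([0.28128795, 0.58551765, 0.22171223]), 'ee_rot': array([ 0.35002895,  1.54237371, -0.35231801]), 'contact_force': array([ 0.2299243 , -0.34538371,  0.19160516]), 'ft_torque': array([ 0.01764996, -0.02844922,  0.00878308]), 'finger_gap': 0.08738315331012285}
```

View pics/top0.png

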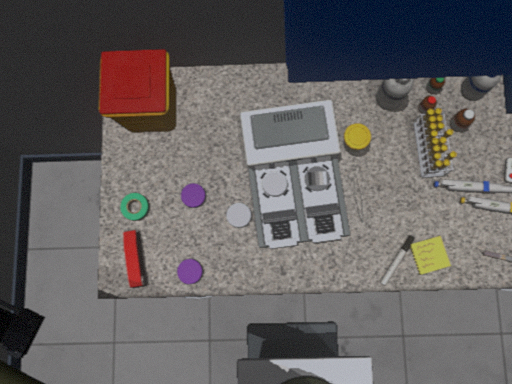

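View pics/scene0.png

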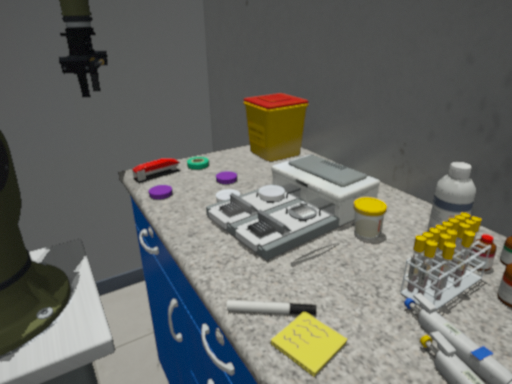

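View pics/wrist0.png

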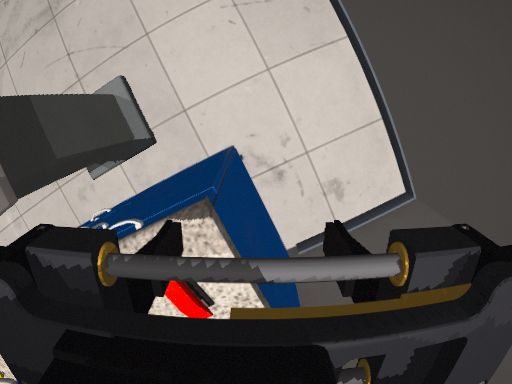

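Run:
```python
import cv2
a=cv2.imread("pics/top0.png")[90:255,225:365]
cv2.imwrite("pics/top0c.png",cv2.resize(a,None,fx=3.6,fy=3.6,interpolation=cv2.INTER_CUBIC))
a=cv2.imread("pics/scene0.png")[145:260,195:395]
cv2.imwrite("pics/scene0c.png",cv2.resize(a,None,fx=4,fy=4,interpolation=cv2.INTER_CUBIC))
```

```text
(no output)
```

View pics/top0c.png

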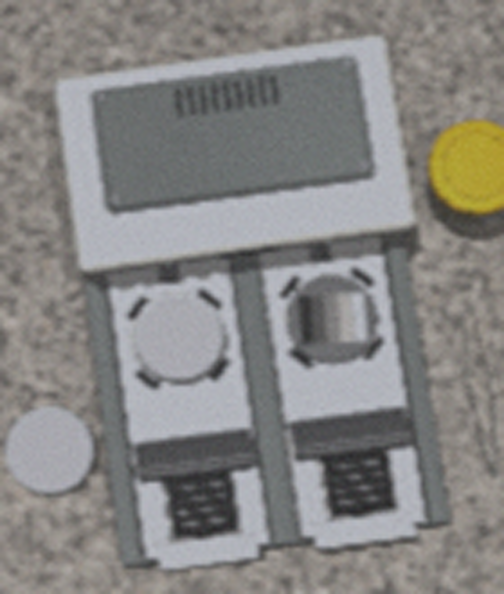

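View pics/scene0c.png

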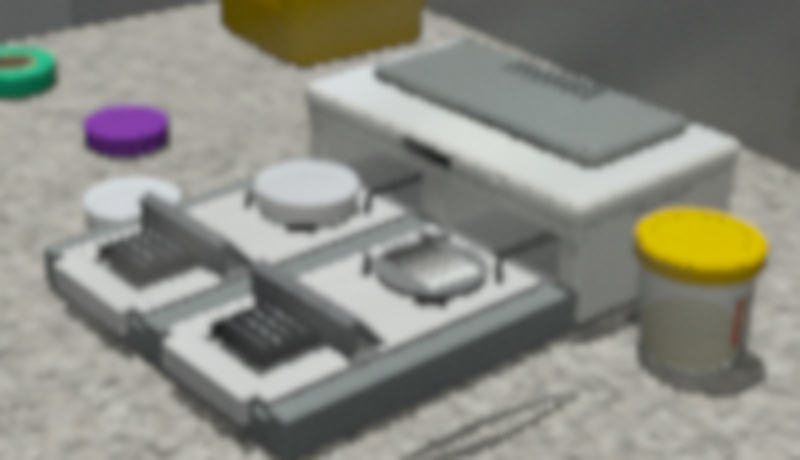

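```bash
cat > h.py <<'E'
import numpy as np, cv2
from workcell import *
from scipy.spatial.transform import Rotation as R
def proj(m,P):
    P=np.atleast_2d(P); A=R.from_rotvec(m["attitude"]).as_matrix()
    c=(P-m["origin"])@A; c=c*[1,-1,-1]
    u=c@m["mtx"].T; return u[:,:2]/u[:,2:]
def w(p,P):
    P=np.atleast_2d(P);c,s=np.cos(p[2]),np.sin(p[2])
    return np.c_[p[0]+c*P[:,0]-s*P[:,1],p[1]+s*P[:,0]+c*P[:,1],P[:,2]]
E
cat > fit.py <<'E'
from h import *
from scipy.optimize import least_squares
T=camera_model("top");S=camera_model("scene")
ob=[("t",(82,271),(-5,112,79)),("t",(414,229),(-5,-112,79)),("t",(57,82),(132,112,79)),("t",(384,38),(132,-112,79)),
("t",(122,566),(-205,112,27)),("t",(448,522),(-205,-112,27)),
("s",(312,92),(-5,112,79)),("s",(578,212),(-5,-112,79)),("s",(737,150),(132,-112,79)),("s",(48,254),(-205,112,27)),("s",(262,415),(-205,-112,27))]
def res(p):
    r=[]
    for c,px,P in ob:
        q=np.array(px)/3.6+[225,90] if c=="t" else np.array(px)/4+[195,145]
        r.append((proj(T if c=="t" else S,w(p,np.array(P)/1000))[0]-q))
    return np.array(r)
for sel in("ts","t","s"):
    idx=[i for i,o in enumerate(ob) if o[0] in sel]
    f=least_squares(lambda p:res(p)[idx].ravel(),[.55,0,0],loss="soft_l1")
    print(sel,f.x,np.degrees(f.x[2]))
    if sel=="ts": p=f.x; print(res(p).round(1).tolist())
# button/dish position from top crop
A=R.from_rotvec(T["attitude"]).as_matrix()
for n,px,z in(("bL",(204,505),.038),("bR",(360,484),.038),("dish",(180,337),.045),("spare",(50,450),.016),("ridgetopL_l",(137,455),.05),("cup",(472,165),.07)):
    u=np.array(px)/3.6+[225,90]
    d=np.linalg.inv(T["mtx"])@[u[0],u[1],1]; d=A@(d*[1,-1,-1]); P=T["origin"]+d*(z-T["origin"][2])/d[2]
    c,s=np.cos(p[2]),np.sin(p[2]); q=P[:2]-p[:2]
    print(n,P.round(4),"imager",(np.array([c*q[0]+s*q[1],-s*q[0]+c*q[1]])*1000).round(1))
E
python3 fit.py
```

```text
ts [0.62151775 0.00967457 0.09574382] 5.48571682607141
[[-0.2, -0.8], [1.0, -0.9], [0.2, -2.7], [0.8, -2.1], [-0.5, 2.4], [1.2, 3.1], [-2.9, -3.2], [-1.5, -2.3], [0.5, -3.3], [-5.3, -2.5], [0.6, 1.9]]
t [0.61997188 0.01076316 0.09968837] 5.7117226439121085
s [0.62092967 0.00082293 0.07035118] 4.030825412951493
bL [0.4507 0.0441 0.038 ] imager [-166.7   50.6]
bR [ 0.4618 -0.0604  0.038 ] imager [-165.7  -54.4]
dish [0.5642 0.0566 0.045 ] imager [-52.6  52.2]
spare [0.4938 0.148  0.016 ] imager [-113.9  149.9]
ridgetopL_l [0.4841 0.0877 0.05  ] imager [-129.4   90.8]
cup [ 0.6703 -0.1421  0.07  ] imager [  34.1 -155.8]
```

```bash
cat > go.py <<'E'
from h import *
import sys
# target x y z yaw(deg) of imager
x,y,z,yaw=map(float,sys.argv[1:5])
s=sense();Rc=R.from_rotvec(s["ee_rot"]).as_matrix();a=np.radians(yaw)
print("t",s["time"],"pos",s["ee_pos"].round(4),"F",s["contact_force"].round(2),"gap",round(s["finger_gap"],4));print("axes",Rc.round(3).tolist())
for sg in(1,-1):
    X=np.array([0,0,-1.]);Y=sg*np.array([-np.sin(a),np.cos(a),0]);Rt=np.c_[X,Y,np.cross(X,Y)]
    rv=R.from_matrix(Rc.T@Rt).as_rotvec(degrees=True)
    print(sg,"shift cm",(Rc.T@(np.array([x,y,z])-s["ee_pos"])*100).round(2),"rot",rv.round(1))
E
python3 go.py .461 .045 .15 5.6
```

```text
t 0.15 pos [0.2813 0.5855 0.2217] F [ 0.23 -0.35  0.19] gap 0.0874
axes [[-0.001, 0.433, 0.901], [-0.001, 0.901, -0.433], [-1.0, -0.001, 0.0]]
1 shift cm [  7.23 -40.93  39.6 ] rot [-31.3  -0.    0.1]
-1 shift cm [  7.23 -40.93  39.6 ] rot [1.487e+02 1.000e-01 0.000e+00]
```

Call:
arm_command([
  [[0.7,-4.1,4.0,-3,0,0,0],[1.4,-8.2,7.9,-6,0,0,0],[2.2,-12.3,11.9,-9,0,0,0],[2.9,-16.4,15.8,-12.5,0,0,0],[3.6,-20.5,19.8,-16,0,0,0],[4.3,-24.6,23.8,-19,0,0,0],[5.1,-28.7,27.7,-22,0,0,0],[5.8,-32.7,31.7,-25,0,0,0],[6.5,-36.8,35.6,-28,0,0,0],[7.2,-40.9,39.6,-31.3,0,0,0]],
], newtons=20)

```text
time: 1.4
ee_pos: [0.4616, 0.0441, 0.1504]
ee_rot: [-0.079, 1.569, 0.079]
contact_force: [1.5, 0.3, 0.0]
finger_gap: 0.0015
```

Call:
arm_command([
  [[0,0,0,0,0,0,0],[0,0,0,0,0,0,0],[0,0,0,0,0,0,0],[0,0,0,0,0,0,0]],
])

```text
time: 1.9
ee_pos: [0.4612, 0.047, 0.1506]
ee_rot: [-0.079, 1.569, 0.079]
contact_force: [-0.3, -0.4, 0.2]
finger_gap: 0.0002
```

```bash
python3 go.py .461 .045 .15 5.6
python3 - <<'E'
from h import *
for n in("wrist","top","scene"):
    m=camera_model(n); print(n,m["origin"],m["attitude"])
    cv2.imwrite(f"pics/{n}1.png",cv2.resize(snapshot(n)[:,:,::-1],(800,600),interpolation=cv2.INTER_CUBIC))
E
```

```text
t 1.9 pos [0.4612 0.047  0.1506] F [-0.33 -0.39  0.2 ] gap 0.0002
axes [[0.0, -0.101, 0.995], [0.0, 0.995, 0.101], [-1.0, 0.0, 0.0]]
1 shift cm [ 0.06 -0.2  -0.04] rot [ 0.2  0.  -0. ]
-1 shift cm [ 0.06 -0.2  -0.04] rot [-179.8    0.     0. ]
wrist [0.3840392  0.03891688 0.31373996] [-0.2174823  -0.24080711  1.65976216]
top [0.32675611 0.06483287 1.22427708] [ 0.16221835 -0.11714545 -1.59434248]
scene [ 0.12684064 -0.61239511  0.42260441] [ 1.12098392 -0.28276011 -0.48027588]
```

View pics/wrist1.png

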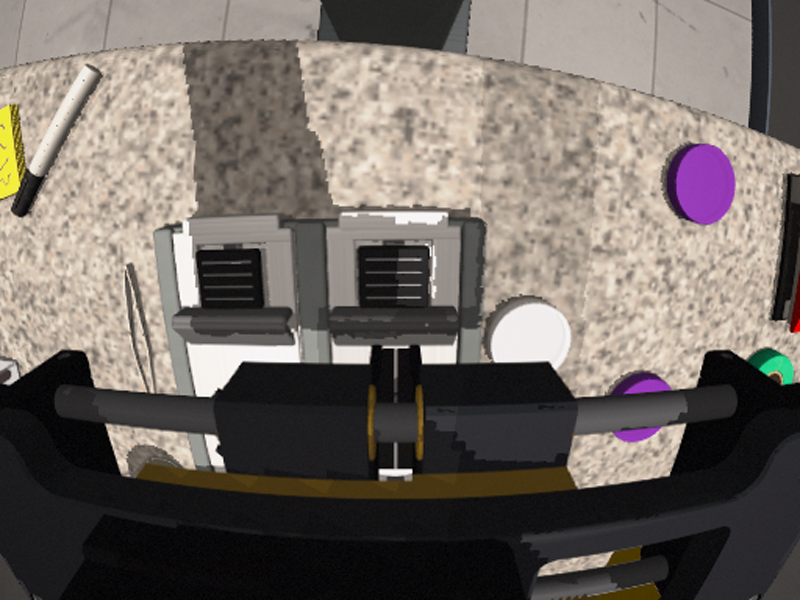

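View pics/scene1.png

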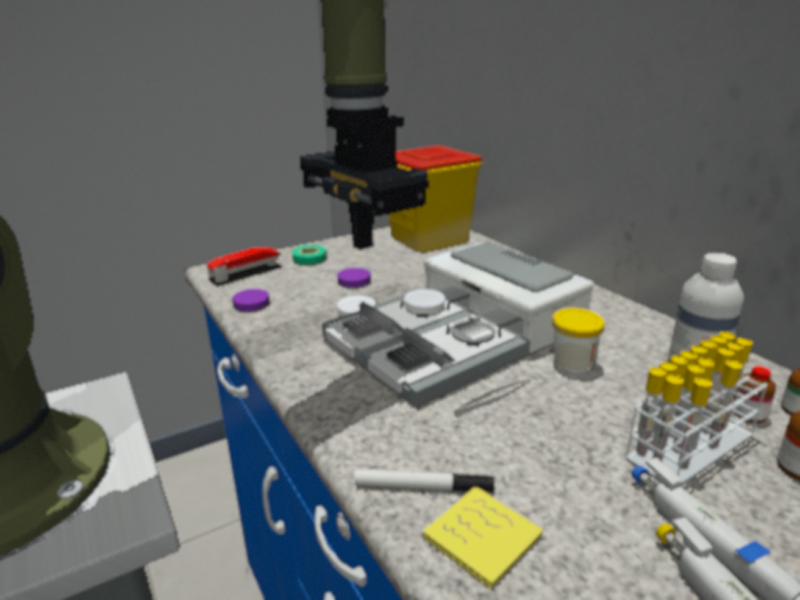

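```bash
cat > w.py <<'E'
from h import *
def back(m,u,z):
    K=m["mtx"];d=np.array([(u[0]-K[0,2])/K[0,0],(u[1]-K[1,2])/K[1,1]]);r=np.hypot(*d)
    v=np.array([d[0]/r*np.sin(r),d[1]/r*np.sin(r),np.cos(r)])*[1,-1,-1]
    v=R.from_rotvec(m["attitude"]).as_matrix()@v
    return m["origin"]+v*(z-m["origin"][2])/v[2]
if __name__=="__main__":
    m=camera_model("wrist")
    for n,p,z in(("bL",(395,277),.038),("bR",(230,278),.038),("bedFL",(483,220),.027),("bedFR",(157,230),.027),("ridL r",(333,310),.05),("ridL l",(457,307),.05),("spare",(530,338),.016)):
        print(n,back(m,np.array(p)/1.5625,z).round(4))
E
python3 w.py
python3 - <<'E'
import cv2
a=cv2.imread("pics/wrist1.png")[200:400,140:540]
cv2.imwrite("pics/wrist1c.png",cv2.resize(a,None,fx=2,fy=2,interpolation=cv2.INTER_CUBIC))
E
```

```text
bL [0.4534 0.0454 0.038 ]
bR [ 0.4641 -0.0595  0.038 ]
bedFL [0.4138 0.0969 0.027 ]
bedFR [ 0.4384 -0.1188  0.027 ]
ridL r [0.4744 0.0101 0.05  ]
ridL l [0.465 0.084 0.05 ]
spare [0.4933 0.1458 0.016 ]
```

View pics/wrist1c.png

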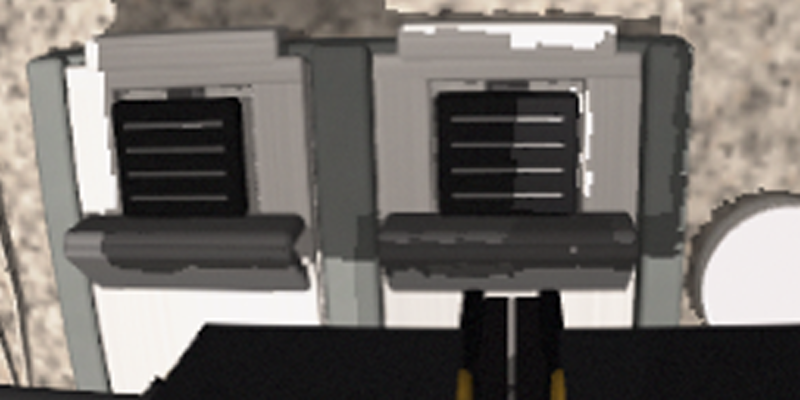

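```bash
python3 go.py .4585 .0456 .042 5.8
```

```text
t 2.05 pos [0.4613 0.0464 0.1506] F [ 0.69 -0.58 -0.24] gap 0.0002
axes [[0.0, -0.1, 0.995], [0.0, 0.995, 0.1], [-1.0, 0.0, 0.0]]
1 shift cm [10.86 -0.05 -0.29] rot [-0.1  0.  -0. ]
-1 shift cm [10.86 -0.05 -0.29] rot [179.9  -0.   -0. ]
```

Call:
arm_command([
  [[2.5,-0.05,-0.3,0,0,0,0],[5.5,-0.05,-0.3,0,0,0,0],[8,-0.05,-0.3,0,0,0,0],[9.7,-0.05,-0.3,0,0,0,0],[10.5,-0.05,-0.3,0,0,0,0],[10.8,-0.05,-0.3,0,0,0,0],[10.8,-0.05,-0.3,0,0,0,0],[10.8,-0.05,-0.3,0,0,0,0]],
])

```text
time: 3.05
ee_pos: [0.459, 0.0451, 0.0432]
ee_rot: [-0.077, 1.568, 0.078]
contact_force: [0.3, -0.7, -1.3]
finger_gap: 0.0007
```

```bash
python3 go.py .4585 .0456 .029 5.8
python3 - <<'E'
from h import *
for n in("wrist","scene"):
    cv2.imwrite(f"pics/{n}2.png",cv2.resize(snapshot(n)[100:290,120:400,::-1] if n=="wrist" else snapshot(n)[120:270,180:400,::-1],None,fx=2.8,fy=2.8,interpolation=cv2.INTER_CUBIC))
E
```

```text
t 3.05 pos [0.459  0.0451 0.0432] F [ 0.29 -0.75 -1.3 ] gap 0.0007
axes [[0.001, -0.098, 0.995], [0.0, 0.995, 0.098], [-1.0, 0.0, 0.001]]
1 shift cm [ 1.42  0.05 -0.04] rot [-0.2  0.1 -0. ]
-1 shift cm [ 1.42  0.05 -0.04] rot [ 1.798e+02 -0.000e+00 -1.000e-01]
```

View pics/wrist2.png

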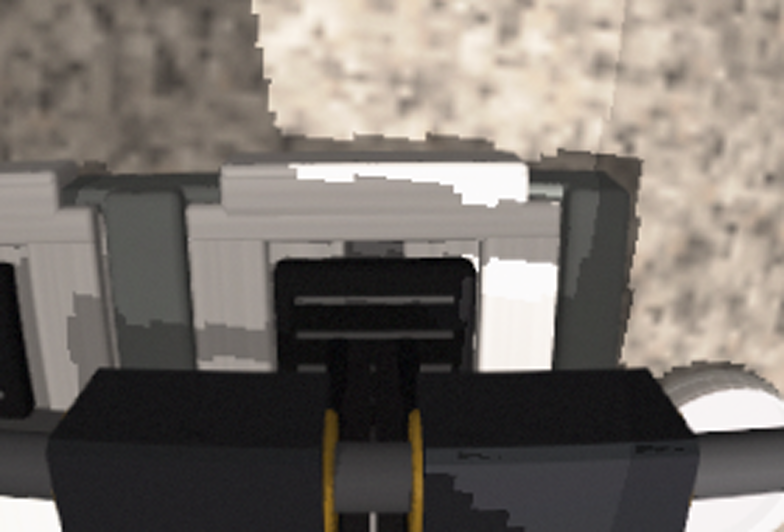

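View pics/scene2.png

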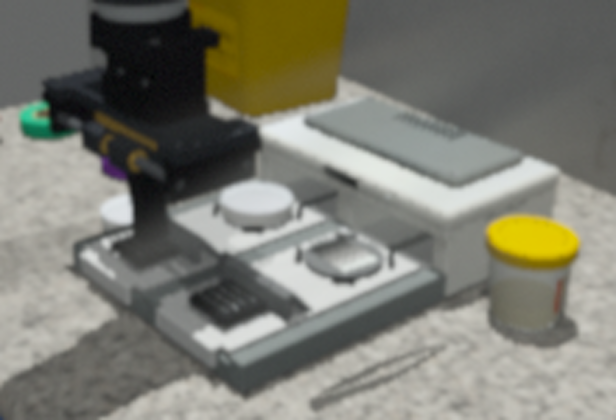

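The wrist view shows the shut tips centred over the left button (button spans columns 275–475, tips at about 372). The scene view shows them on the near side of the left ridge. Next I press.

Call:
arm_command([
  [[0.4,0,0,0,0,0,0],[0.7,0,0,0,0,0,0],[1.0,0,0,0,0,0,0],[1.2,0,0,0,0,0,0],[1.35,0,0,0,0,0,0],[1.35,0,0,0,0,0,0],[1.35,0,0,0,0,0,0]],
])

```text
time: 4.03
ee_pos: [0.4598, 0.0452, 0.0303]
ee_rot: [-0.077, 1.567, 0.078]
contact_force: [-0.9, 0.7, 9.8]
finger_gap: 0.0003
```

Call:
arm_command([
  [[0.06,0,0.2,0,0,0,0],[0.06,0,0.4,0,0,0,0],[0.06,0,0.7,0,0,0,0],[0.06,0,1.2,0,0,0,0],[0.06,0,1.8,0,0,0,0],[0.06,0,2.4,0,0,0,0],[0.06,0,3.0,0,0,0,0],[0.06,0,3.0,0,0,0,0]],
])

```text
time: 5.03
ee_pos: [0.491, 0.0485, 0.0303]
ee_rot: [-0.077, 1.565, 0.078]
contact_force: [1.4, 0.4, 11.4]
finger_gap: 0.0009
```

```bash
python3 go.py .4585 .0456 .029 5.8
python3 - <<'E'
from h import *
for n in("wrist","scene"):
    cv2.imwrite(f"pics/{n}3.png",cv2.resize(snapshot(n)[100:290,120:400,::-1] if n=="wrist" else snapshot(n)[120:270,180:400,::-1],None,fx=2.8,fy=2.8,interpolation=cv2.INTER_CUBIC))
E
```

```text
t 5.025 pos [0.491  0.0485 0.0303] F [ 1.39  0.38 11.36] gap 0.0009
axes [[0.005, -0.098, 0.995], [0.001, 0.995, 0.098], [-1.0, 0.001, 0.005]]
1 shift cm [ 0.11  0.03 -3.26] rot [-0.2  0.3 -0. ]
-1 shift cm [ 0.11  0.03 -3.26] rot [ 1.798e+02 -1.000e-01 -4.000e-01]
```

View pics/wrist3.png

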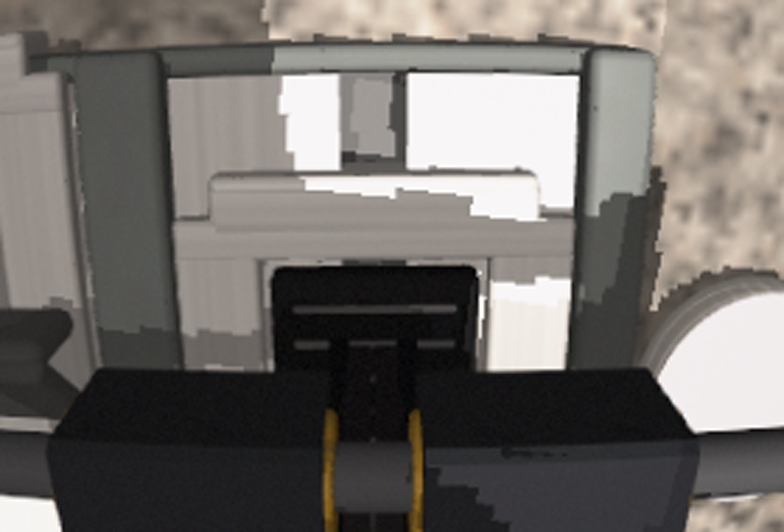

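View pics/scene3.png

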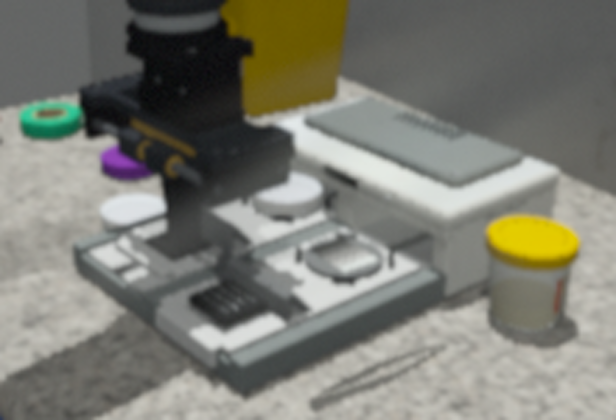

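Call:
arm_command([
  [[0,0,0.5,0,0,0,0],[0,0,1.2,0,0,0,0],[0,0,1.9,0,0,0,0],[0,0,2.6,0,0,0,0],[0,0,3.3,0,0,0,0],[0,0,4.0,0,0,0,0],[0,0,4.7,0,0,0,0],[0,0,5.3,0,0,0,0],[0,0,5.8,0,0,0,0],[0,0,6.0,0,0,0,0]],
])

```text
time: 6.38
ee_pos: [0.5497, 0.0548, 0.0303]
ee_rot: [-0.076, 1.567, 0.079]
contact_force: [-1.4, 1.7, 12.4]
finger_gap: 0.0003
```

Call:
arm_command([
  [[0,0,0.15,0,0,0,0],[0,0,0.3,0,0,0,0],[0,0,0.45,0,0,0,0],[0,0,0.6,0,0,0,0],[0,0,0.6,0,0,0,0],[0,0,0.6,0,0,0,0]],
])

```text
time: 7.12
ee_pos: [0.5539, 0.0552, 0.0302]
ee_rot: [-0.076, 1.57, 0.079]
contact_force: [-4.4, 0.9, 16.5]
finger_gap: 0.0004
```

Call:
arm_command([
  [[0,0,0.15,0,0,0,0],[0,0,0.3,0,0,0,0],[0,0,0.4,0,0,0,0],[0,0,0.4,0,0,0,0],[0,0,0.4,0,0,0,0]],
])

```text
time: 7.75
ee_pos: [0.554, 0.0552, 0.03]
ee_rot: [-0.076, 1.578, 0.079]
contact_force: [-15.6, -0.5, 26.9]
finger_gap: 0.0005
```

```bash
python3 go.py .4585 .0456 .029 5.8
python3 - <<'E'
from h import *
for n in("wrist","scene"):
    cv2.imwrite(f"pics/{n}4.png",cv2.resize(snapshot(n)[100:290,120:400,::-1] if n=="wrist" else snapshot(n)[120:270,180:400,::-1],None,fx=2.8,fy=2.8,interpolation=cv2.INTER_CUBIC))
E
```

```text
t 7.75 pos [0.554  0.0552 0.03  ] F [-15.58  -0.46  26.87] gap 0.0005
axes [[-0.009, -0.099, 0.995], [0.001, 0.995, 0.099], [-1.0, 0.002, -0.009]]
1 shift cm [ 0.19 -0.02 -9.6 ] rot [-0.1 -0.5 -0.1]
-1 shift cm [ 0.19 -0.02 -9.6 ] rot [179.9  -0.2   0.8]
```

View pics/wrist4.png

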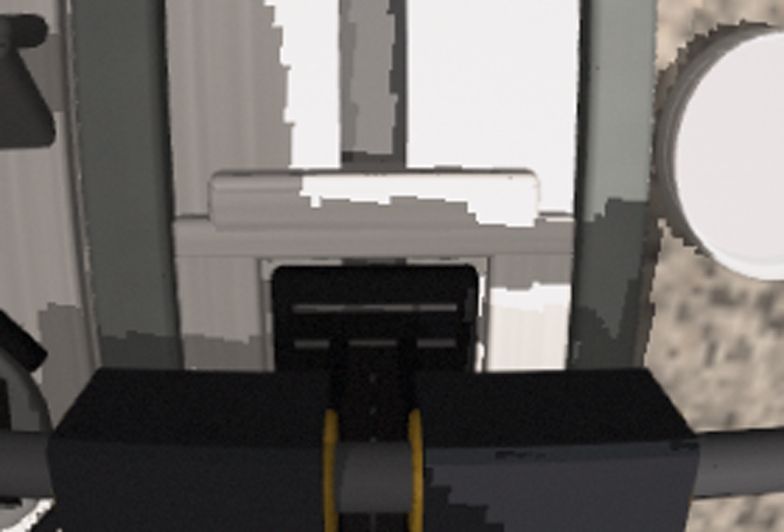

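View pics/scene4.png

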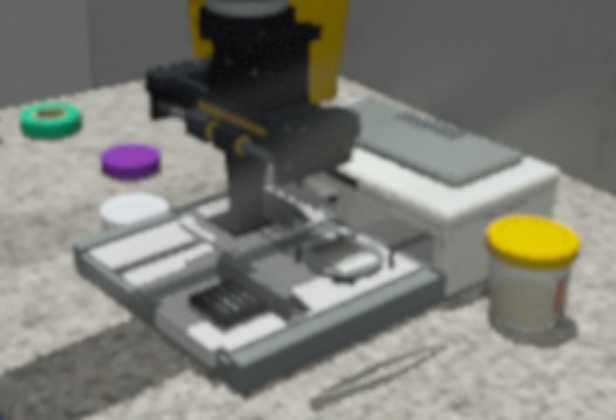

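Run:
```python
from w import *
m=camera_model("wrist");s=sense()
def nat(c,r): return np.array([120+c/2.8,100+r/2.8])
def im(P):
    a=np.radians(5.7);return (P[0]*np.cos(a)+P[1]*np.sin(a))
e4=back(m,nat(375,266),.030);l4=back(m,nat(375,171),.029)
# pose 2 : camera rel tool transform
A=R.from_rotvec(m["attitude"]);T=R.from_rotvec(s["ee_rot"])
rel=T.inv().apply(m["origin"]-s["ee_pos"]);relR=T.inv()*A
def pose(pos,rot):
    t=R.from_rotvec(rot);return dict(mtx=m["mtx"],origin=np.array(pos)+t.apply(rel),attitude=(t*relR).as_rotvec())
m2=pose([.459,.0451,.0432],[-.077,1.568,.078])
e2=back(m2,nat(375,259),.038);l2=back(m2,nat(375,165),.029)
m3=pose([.491,.0485,.0303],[-.077,1.565,.078])
e3=back(m3,nat(375,268),.030);l3=back(m3,nat(375,175),.029)
for e,l in((e2,l2),(e3,l3),(e4,l4)): print(e.round(4),l.round(4),round((im(e)-im(e2))*1e3,1),round((im(l)-im(l2))*1e3,1))
```

```text
[0.4333 0.043  0.038 ] [0.4149 0.0412 0.029 ] 0.0 0.0
[0.4657 0.0465 0.03  ] [0.4465 0.0445 0.029 ] 32.6 31.8
[0.5283 0.0531 0.03  ] [0.5087 0.0512 0.029 ] 95.6 94.4
```

Backing the button and tray lip out of the wrist views gives a travel of about 95 mm. The tips also met a hard stop at 15 N, so the tray is home. I'll raise the tips with a little forward push kept on until the button is up, then back off the ridge and lift clear.

Call:
arm_command([
  [[0.2,0,0,0,0,0,0],[-0.3,0,0,0,0,0,0],[-0.8,0,0,0,0,0,0],[-1.3,0,-0.1,0,0,0,0],[-1.5,0,-0.1,0,0,0,0],[-1.5,0,-0.1,0,0,0,0]],
])

```text
time: 8.6
ee_pos: [0.557, 0.0546, 0.0432]
ee_rot: [-0.078, 1.569, 0.077]
contact_force: [-0.3, -0.4, -0.7]
finger_gap: 0.0002
```

```bash
python3 go.py .550 .0552 .15 5.8
```

```text
t 8.6 pos [0.557  0.0546 0.0432] F [-0.3  -0.41 -0.67] gap 0.0002
axes [[0.0, -0.098, 0.995], [-0.0, 0.995, 0.098], [-1.0, -0.0, 0.0]]
1 shift cm [-10.68   0.12  -0.69] rot [-0.2  0.   0. ]
-1 shift cm [-10.68   0.12  -0.69] rot [179.8   0.   -0. ]
```

Call:
arm_command([
  [[0,0,-0.4,0,0,0,0],[-1,0,-0.7,0,0,0,0],[-3,0,-1.5,0,0,0,0],[-6,0,-4,0,0,0,0],[-9,0,-7,0,0,0,0],[-11,0,-10,0,0,0,0],[-11,0,-10,0,0,0,0],[-11,0,-10,0,0,0,0]],
])

```text
time: 9.6
ee_pos: [0.4578, 0.045, 0.1537]
ee_rot: [-0.077, 1.568, 0.078]
contact_force: [-0.1, -0.6, -1.5]
finger_gap: 0.0004
```

```bash
python3 go.py .550 .0552 .15 5.8
python3 - <<'E'
from h import *
print(camera_model("wrist"))
for n in("wrist","scene","top"):
    I=snapshot(n)[:,:,::-1]; cv2.imwrite(f"pics/{n}5raw.png",I)
    c={"wrist":I[100:300,80:380],"scene":I[120:270,180:400],"top":I[80:260,220:380]}[n]
    cv2.imwrite(f"pics/{n}5.png",cv2.resize(c,None,fx=2.6,fy=2.6,interpolation=cv2.INTER_CUBIC))
E
```

```text
t 9.6 pos [0.4578 0.045  0.1537] F [-0.05 -0.56 -1.46] gap 0.0004
axes [[0.001, -0.098, 0.995], [0.001, 0.995, 0.098], [-1.0, 0.0, 0.001]]
1 shift cm [0.39 0.11 9.28] rot [-0.2  0.1 -0. ]
-1 shift cm [0.39 0.11 9.28] rot [ 1.798e+02 -0.000e+00 -1.000e-01]
{'mtx': array([[297.31863964,   0.        , 252.73361779],
       [  0.        , 297.31863964, 189.42352673],
       [  0.        ,   0.        ,   1.        ]]), 'origin': array([0.38046446, 0.03703352, 0.31676363]), 'attitude': array([-0.21821802, -0.24160684,  1.65740048])}
```

View pics/wrist5.png

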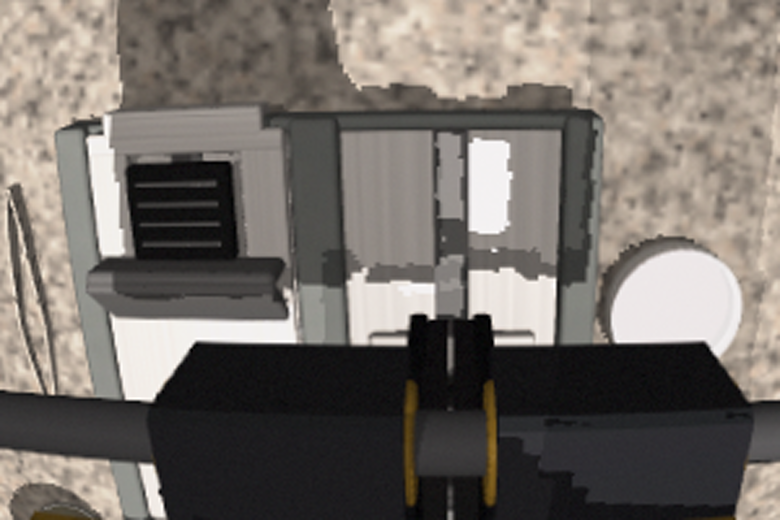

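View pics/scene5.png

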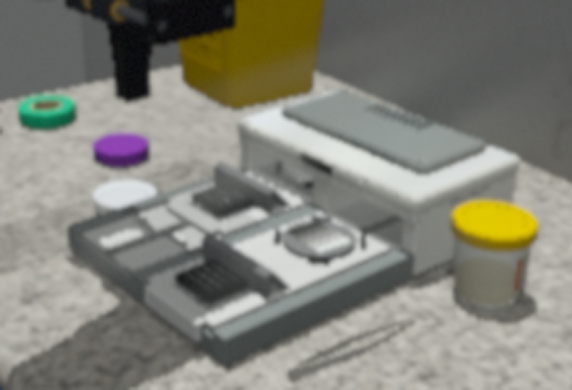

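View pics/top5.png

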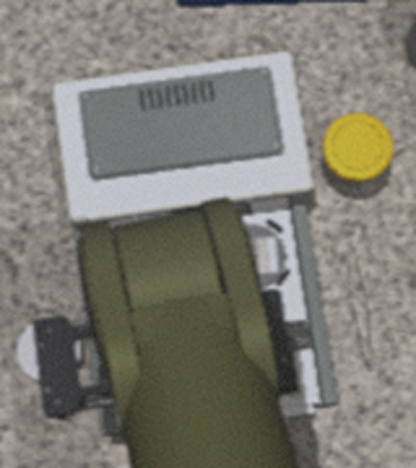

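Call:
arm_command([
  [[-1,4,0,0,0,0,0],[-3,8,0,0,0,0,0],[-5,12,0,0,0,0,0],[-5,16,0,0,0,0,0],[-5,20,0,0,0,0,0],[-5,24,0,0,0,0,0],[-5,28,0,0,0,0,0],[-5,28,0,0,0,0,0]],
])

```text
time: 10.75
ee_pos: [0.4284, 0.3271, 0.202]
ee_rot: [-0.082, 1.571, 0.082]
contact_force: [0.4, -0.2, 0.0]
finger_gap: 0.0006
```

```bash
python3 go.py .550 .0552 .15 5.8
python3 - <<'E'
from h import *
for n in("scene","top"):
    I=snapshot(n)[:,:,::-1]
    c={"scene":I[145:260,195:395],"top":I[90:255,225:365]}[n]; f={"scene":4,"top":3.6}[n]
    c=cv2.resize(c,None,fx=f,fy=f,interpolation=cv2.INTER_CUBIC)
    cv2.imwrite(f"pics/{n}6.png",c)
E
```

```text
t 10.75 pos [0.4284 0.3271 0.202 ] F [ 0.4  -0.24  0.  ] gap 0.0006
axes [[-0.002, -0.104, 0.995], [-0.001, 0.995, 0.104], [-1.0, -0.0, -0.002]]
1 shift cm [  5.19 -28.31   9.27] rot [ 0.2 -0.1  0. ]
-1 shift cm [  5.19 -28.31   9.27] rot [-179.8   -0.    -0.2]
```

View pics/top6.png

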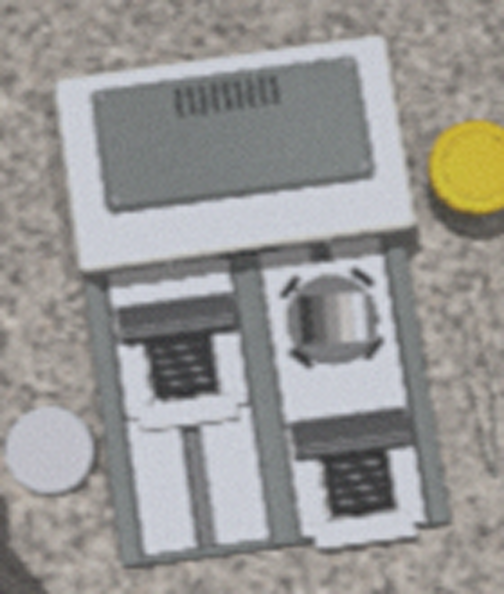

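View pics/scene6.png

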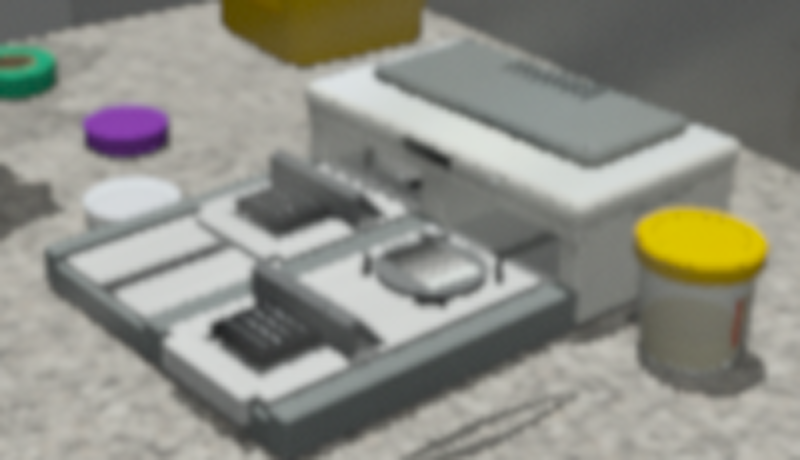

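Run:
```python
from h import *
T=camera_model("top");A=R.from_rotvec(T["attitude"]).as_matrix()
def g(px,z):
    u=np.array(px)/3.6+[225,90];d=A@((np.linalg.inv(T["mtx"])@[u[0],u[1],1])*[1,-1,-1]);return T["origin"]+d*(z-T["origin"][2])/d[2]
a=np.array
print("button",np.linalg.norm(g((183,366),.038)-g((204,505),.038)), "ridge",np.linalg.norm(g((119,313),.05)-g((138,452),.05)),"lip",np.linalg.norm(g((140,427),.029)-g((162,567),.029)))
i0=cv2.imread("pics/scene0c.png");i6=cv2.imread("pics/scene6.png")
cv2.imwrite("pics/cmp.png",np.hstack([cv2.resize(i0[180:320,40:260],None,fx=1.8,fy=1.8),cv2.resize(i6[140:280,190:410],None,fx=1.8,fy=1.8)]))
```

```text
button 0.09545255872462634 ridge 0.09550377732591327 lip 0.09590708141932286
```

View pics/cmp.png

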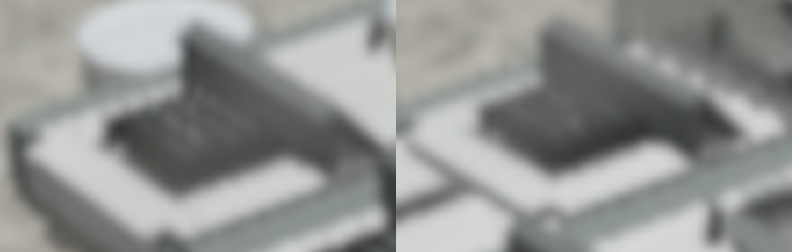

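```bash
python3 -c "
from workcell import *
print(job_done())"
```

```text
the job is handed in; nothing more can be done
None
```

I pushed the left tray, which carries the white dish, into the hood up to its end stop and let its button spring up. The job was handed in with the arm standing clear, about 10.9 s on the clock against the 32 s limit.

- **Press and push:** With the fingers shut, I pressed the left button to its hard stop (tips at z ≈ 30 mm, about 10 N) and held it down through the whole push. The tray then stopped moving while the resisting force rose to about 16 N. The most downward force I saw was 27 N.
- **Release:** I raised the tips straight up until the force fell to about zero, then backed off and lifted clear.
- **Tray travel:** The overhead picture before and after gives 95.5–95.9 mm for the button, ridge and lip, against the nominal 96 mm. The wrist pictures gave 94.4–95.6 mm.
- **Button:** In the side picture it looks as high as it did at the start. I judged that by eye and did not pull on the tray to test the lock.
- **Ridge contact:** After release the tips moved about 3 mm further forward without resistance. So they had carried the tray mainly by friction on the button rather than against the ridge face.
- **Rest of the scene:** In the last pictures the right tray with its grey disc, the spare dish, the cup and the tweezers look unmoved. The dish itself is under the hood and can no longer be seen.

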